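# Bring the guide block up to the stop on the curved rod of a sanding jig

## Robot

A 6-joint arm with a two-finger parallel gripper is mounted at the origin on a cart in front of the work surface, level with it; the furniture and walls round the work are solid. World frame = base frame: x ahead of the robot, y to its left, z up, the work surface at z = 0. Lengths are in m, angles in rad, forces in N, time in s.
With the tool pointing down it reaches from about 0.3 to 0.875 m from the base axis. Payload 6.4 kg.
Tool frame: the origin (TCP) lies midway between the tips of the shut fingers; the grasp point (between the pads) lies robot.grip_point_offset behind it (robot.grip_point_offset is the distance from the TCP to the grasp point, in m); z points along the fingers, y is the line along which they close (so a half turn about z gives the same grasp; the last joint's range is limited). The gripper opens to 85 mm and grips with 20 to 120 N. Pads are 22 mm wide; open, the fingers measure 114 mm over their backs; the gripper's body (76 mm by 85 mm) begins 54 mm behind the grasp point. The pads swing forward as they close: fully open they stand 13 mm farther back than shut.
Start: joints at [0.963, 0.181, 1.607, -0, 1.354, -0.206], TCP at [0.225, 0.529, 0.231] pointing down, gripper open.
Joint ranges: [-2.99, 2.99], [-0.89, 2.07], [0.3, 2.58], [-1.14, 4.28], [0, 2.63], [-3.12, 3.12]. Speed limits (rad/s): [2.57, 2.57, 3.01, 3.14, 3.14, 3.14].

## Interface

Orientations are given as a rotation vector (axis times angle).
In Python, from rig import sensors, cams, close_job, robot gives the robot as it stands.
- The arm moves only by the tool drive_tool, never from a script. Its argument "plan" is a list of rows, each a list of 7 numbers: the closure, from -1 (fully open) to 1 (shut), then the shift along the tool's x, y, z in units of 25 mm (1.0 is 25 mm), then the turn, a rotation vector about the tool's x, y, z in units of 10 degrees (1.0 is 10 degrees). In form: [[grip, tx, ty, tz, wx, wy, wz], ...]. A call has 1 to 12 rows; each row shifts and turns the commanded pose from where the row before left it, along the tool's axes as they then stand; what a row does not reach is not made up. A row lasts 1/8 s, in which the tool goes at most 62.5 mm and 10.7 degrees, less where a joint would pass 70% of its speed; a pose out of reach is approached as far as the arm can. A call with a number of a shift or a turn outside -1 to 1 is refused whole. A call with a gripper value outside its range is refused whole. The fingers move at their own pace and stop on an object; "force" is the grip in N (left out, the last holds). Time passes only in rows, so rows that do not move let the fingers close. It gives the time, the measured TCP pose, the force, the opening and the grip force at its end, in the units of the state.
- sensors.state(): the state, without advancing time (a new reading comes with each control period).
- cams.grab_frame(name): name is "scene" or "top" or "wrist"; returns a dict with "image" (420x560x3 uint8, red, green, blue), "camera_matrix" (3x3 intrinsics, pixels), "extrinsics" (4x4, takes a point from camera to world coordinates); the wrist camera has in their place "T_tool_cam" (4x4, takes a point from camera to tool coordinates, whose origin is the TCP and whose axes are the flange's). Camera axes: x right, y down, z forward; pixel columns grow to the right and rows downward; lengths in m; the calibration is good to about 2 mm. A picture is of the moment at which its call begins: read the wrist's pose just before it. There is no depth.
- close_job(): hands the job in; it is judged then, once.
Trained networks look in a picture, given as the dict that the camera call returned (one of the last four; its "shot" number tells which), for a name from the list of things; names that differ only in an ending like _2 or _b are one class to them, and where a whole thing is asked for, a point or a joint stands for the part that bears it (a point fixed in the world has none). Each returns a list of dicts, best first, with "score" (0 to 1); they miss things now and then, are a little off and sometimes report something else, mostly with a low value. They report only what shows in the picture. A call takes as long as a camera call. They do not tell look-alikes from the thing itself.
- cams.recognise(picture, label): "xy" ([column, row] in pixels, amid what is visible of it).
- cams.silhouettes(picture, label): "mask" (420x560 bool, what is visible of it) and "xy" ([column, row] in pixels, amid what is visible of it).
The state is a dict: "time": time; "joint_pos": joint angles; "joint_vel": joint speeds; "joint_torque": joint torques, N m; "eef_pos": TCP position; "tcp_rot": TCP orientation; "ft_force": force on the tool from outside, world axes, zero at the start; "torque": the same for the moment, N m; "opening": finger opening in m; "grip_force": force on a finger pad.
Only numpy, scipy, OpenCV 4.12 (cv2) and the standard library are available. Lean on these libraries where they do the work, as an engineer would, in place of code of your own. Each camera call takes 0.05 s, during which the arm holds its last target. There are 200 camera calls.

## Task

Set up the sanding jig: take the brass guide block by its black lug, thread it onto the open end of the bent steel rod and slide it round the bend, turning it with the rod, until it meets the white nose of the red stop; press it there with about 12 N for a full second, then let go and leave it hanging upright on the rod at the stop. How far the nose stands out differs each time, so feel for it: never load the rod or the stop with more than 20 N, and leave the other things on the bench where they are.

Things in the scene. Friction and masses are not known exactly. Their poses are not given: they have to be found in the camera images.
- rail: jig fixed to the bench: plywood base 170 x 190 x 12 mm, aluminium post, bent rigid steel rod 12 mm thick held only by the post. Origin at bench height, z up. Rod axis level, 95 mm up: open rounded end at (-75,-50) mm in this frame, straight along +x for 55 mm, then a 90 degree bend towards +y, radius 100 mm about (-20,50), then +y into the post (30 x 26 mm, top 112 mm up) at (80,100)
- rod_tip (a point): the very end of the rod's open end, on the rod's axis; axes as the jig's, so +x runs along the rod into it
- bend_centre (a point): centre of the bend's circle (radius 100 mm, to the rod's axis), in empty air 95 mm above the bench; axes as the jig's
- stop: red stop collar (28 x 28 mm across the rod, 12 mm along it) clamped firmly on the bend, black thumbscrew pointing outward. In front of it, towards the open end, a white nose (25 x 25 x 8 mm, bored for the rod) on two pins stands 0 to 25 mm out, set differently each time and not measured; it is rigid. Origin at the bend's centre: the collar lies 100 mm from it along -y
- stop_collar (a point): centre of the collar, on the rod's axis, 1.28 to 1.48 rad round from where the bend begins; x along the rod there, away from the open end. The nose's free face is 14 to 39 mm before it along the rod, so the guide block meets it with its bore centre about 26 to 52 mm before it along the rod
- guide_block: loose brass block, about 0.2 kg, 22 mm long along its bore (26 at the dark foot), 34 mm wide (40 at the foot), 47 mm high plus a black lug on top (22 mm along the bore, 12 mm thick, top 86 mm above the underside). 14 mm chamfered bore right through along its x. Origin: centre of the underside, z up. Stands on the bench; bottom-heavy, so it hangs upright. Either end may go on first
- bore (a point): centre of the guide block's bore, 30 mm above its underside; x along the bore. It has 1 mm play all round on the straight, about half that on the bend
- lug (a point): point to grip in the lug, 70 mm above the block's underside, 23 mm above the brass; grip across its 12 mm (the block's y)
- tape_roll: roll of masking tape, 109 x 107 x 30 mm, lying flat; bystander
- black_pot: black pot, 81 mm across, 55 mm high; bystander
- glue_bottle: glue bottle, 56 mm across, 178 mm high; bystander
- sanding_block: cork-coloured sanding block, 60 x 99 x 23 mm; bystander
- marker_1: red and white marker pen, 17 x 135 x 16 mm; bystander
- block_a: upright wooden block wrapped in tape, 31 x 29 x 82 mm; bystander
- block_b: upright wooden block wrapped in tape, 28 x 26 x 82 mm; bystander
Mind the look-alikes: they are no part of the job. What is shaped like the guide_block but green or turquoise is not meant.

How it is judged:
On the way, in this order (a step that is already met when the one before it is completed fails the run):
1. the guide block is threaded on the straight lead of the rod, its bore centre 10 to 50 mm past the open end (x of bore in the frame of rod_tip between 0.01 and 0.05 m and y of bore in the frame of rod_tip between -0.004 and 0.004 m and z of bore in the frame of rod_tip between -0.004 and 0.004 m), for 0.1 s.
2. the guide block is on the bend and turned with it by more than 0.35 rad (horizontal distance between bore and bend_centre between 0.096 and 0.104 m and z of bore in the frame of bend_centre between -0.004 and 0.004 m and angle between the x axis of bore and the x axis of rod_tip, either way round above 0.35 rad), for 0.1 s.
3. the guide block bears on the stop's white nose with more than 8 N for 0.8 s (horizontal distance between bore and bend_centre between 0.096 and 0.104 m and z of bore in the frame of bend_centre between -0.004 and 0.004 m and contact force between guide_block and stop above 8 N), for 0.8 s.
At the end, for the whole second after the job is handed in: the guide block hangs on the bend at the stop, released, at rest and upright within 0.3 rad, turned over 0.5 rad from the straight lead, its bore centre within 4 mm of the rod's axis line and 20 to 56 mm from the centre of the red collar (touching the nose is 26 to 52 mm, by its setting) (horizontal distance between bore and bend_centre between 0.096 and 0.104 m and z of bore in the frame of bend_centre between -0.004 and 0.004 m and distance between bore and stop_collar between 0.02 and 0.056 m and angle between the x axis of bore and the x axis of rod_tip, either way round above 0.5 rad and angle between guide_block's own z axis and vertical below 0.3 rad and linear speed of guide_block below 0.01 m/s and contact force between the fingers and guide_block below 0.1 N).
It fails at once if the block loads the rod or collar with more than 20 N (contact force between guide_block and rail above 20 N).
It fails at once if the arm or fingers press on the jig with more than 20 N (contact force between the arm and rail above 20 N).
It fails at once if another thing on the bench is moved by more than 20 mm (distance of any of tape_roll, black_pot, glue_bottle, sanding_block, marker_1, block_a, block_b from where it was at the start of the episode above 0.02 m).
It also fails if it takes over 72 s, if anything falls off the work surface, if the arm or the gripper's body presses on something with over 40 N, if the wrist force passes 120 N, or if a joint passes its speed limit or range.

## Working session

There is one attempt and no reset: what is moved stays moved. The work goes in short steps, Python scripts to look and compute and a tool call to move; the robot and the scene stay as the last step left them, time stands still between calls to the robot, and variables do not carry over. Pictures are saved under pics/ and viewed, at most 10 in all, crops included, and the job is handed in when it is done.

Besides the shell and the picture viewer there is one more tool, called after "Call:" as name(argument=value, ...) on one line, values as JSON. drive_tool: Moves the arm, as the interface text tells. Its arguments: {"type":"object","properties":{"plan":{"type":"array"},"force":{"type":"number"}},"required":["plan"]}

```bash
mkdir -p pics; ls
python3 - <<'E'
from rig import sensors,cams,robot
import cv2,numpy as np
s=sensors.state();print({k:np.round(v,3) for k,v in s.items()});print(robot.grip_point_offset)
for n in("scene","top"):
    p=cams.grab_frame(n);cv2.imwrite(f"pics/{n}0.png",p["image"][:,:,::-1]);print(n,np.round(p["camera_matrix"],1).tolist(),np.round(p["extrinsics"],4).tolist())
    for l in("guide_block","rail","stop","lug"):
        try:print(l,[(np.round(r["xy"]).tolist(),round(r["score"],2)) for r in cams.recognise(p,l)])
        except Exception as e:print(l,e)
E
```

```text
pics
{'time': np.float64(0.0), 'joint_pos': array([ 0.963,  0.182,  1.608, -0.   ,  1.354, -0.206]), 'joint_vel': array([ 0.001,  0.001,  0.001,  0.   , -0.   ,  0.001]), 'joint_torque': array([-1.0000e-03, -4.4489e+01, -3.5132e+01, -0.0000e+00,  1.0000e-02,
       -0.0000e+00]), 'eef_pos': array([0.225, 0.529, 0.23 ]), 'tcp_rot': array([-6.270e-01, -3.078e+00,  3.000e-03]), 'ft_force': array([-0.787, -0.05 , -0.28 ]), 'torque': array([-0.001, -0.014,  0.009]), 'grip_force': np.float64(0.0), 'opening': np.float64(0.085)}
0.0187
scene [[436.3, 0.0, 277.7], [0.0, 436.3, 214.0], [0.0, 0.0, 1.0]] [[-0.5523, -0.3295, 0.7657, -0.4247], [-0.8335, 0.2023, -0.5142, 0.666], [0.0145, -0.9222, -0.3864, 0.5407], [0.0, 0.0, 0.0, 1.0]]
guide_block [([190.0, 236.0], 0.8), ([209.0, 246.0], 0.7)]
rail []
stop [([281.0, 188.0], 0.51)]
lug [([212.0, 246.0], 0.87), ([194.0, 238.0], 0.74), ([242.0, 241.0], 0.72), ([214.0, 275.0], 0.65)]
top [[441.9, 0.0, 274.5], [0.0, 441.9, 203.5], [0.0, 0.0, 1.0]] [[-0.0124, -0.994, 0.1089, 0.3788], [-0.9998, 0.0137, 0.0113, 0.0676], [-0.0127, -0.1087, -0.994, 1.2742], [0.0, 0.0, 0.0, 1.0]]
guide_block [([211.0, 219.0], 0.5), ([240.0, 224.0], 0.44), ([133.0, 281.0], 0.26)]
rail [([318.0, 188.0], 0.63)]
stop []
lug [([207.0, 190.0], 0.66), ([213.0, 217.0], 0.6), ([242.0, 220.0], 0.49)]
```

View pics/scene0.png

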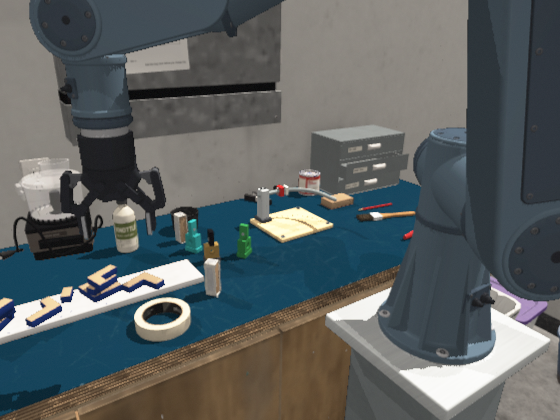

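View pics/top0.png

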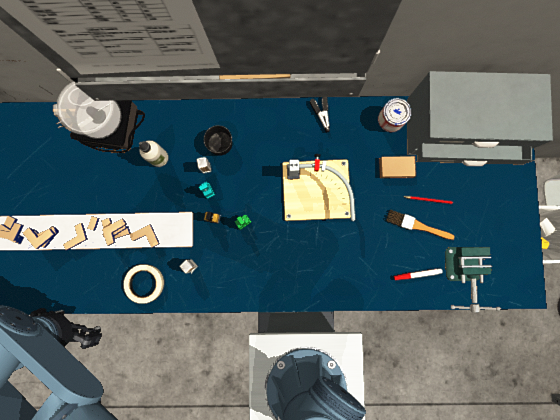

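Scene: brass block at scene (211,248) / top (212,217). The green one at scene (244,242) / top (244,222) and the turquoise one at scene (193,238) / top (207,189) are look-alikes. The brass and black one fits the description, so I'll confirm it in an enlarged crop. The jig is at top (318,190), its open rod end near (352,219), the stop at (318,163).

Run:
```python
import cv2,numpy as np
t=cv2.imread("pics/top0.png");
a=cv2.resize(t[150:230,270:365],(712,600),interpolation=cv2.INTER_CUBIC);cv2.imwrite("pics/c1.png",a)
b=cv2.resize(t[175:240,190:260],None,fx=6,fy=6,interpolation=cv2.INTER_CUBIC)
s=cv2.imread("pics/scene0.png");c=cv2.resize(s[215:280,180:260],None,fx=4.6,fy=6,interpolation=cv2.INTER_CUBIC)
cv2.imwrite("pics/c2.png",np.hstack([b,c]))
```

```text
(no output)
```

View pics/c1.png

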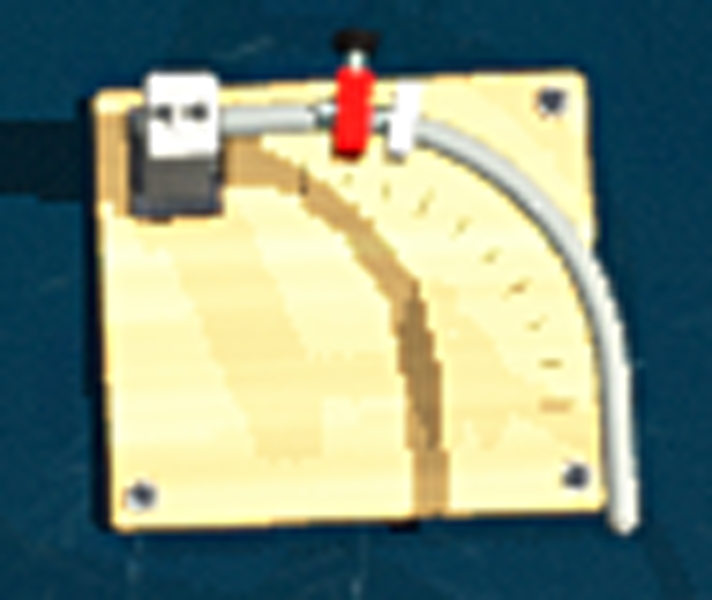

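View pics/c2.png

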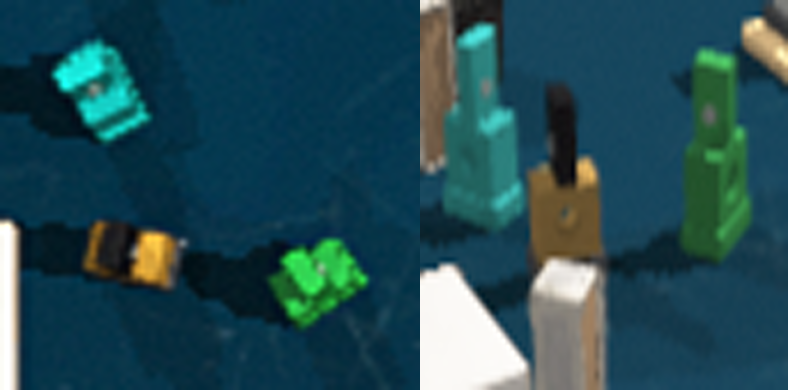

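Crops confirm the brass block with the black lug (c2 crop, (130,255) left and (565,190) right); the other two are green and turquoise. The jig shows clearly: rod tip at c1 (622,533), post top (182,115), collar (352,112), nose (403,120).

```bash
cat > h.py <<'E'
import numpy as np,cv2
from scipy.spatial.transform import Rotation as R
from scipy.optimize import least_squares
def proj(P,K,E):
    P=np.atleast_2d(P);q=(P-E[:3,3])@E[:3,:3];return (q[:,:2]/q[:,2:])@np.diag([K[0,0],K[1,1]])+[K[0,2],K[1,2]]
def ray(uv,K,E,z):
    d=E[:3,:3]@np.array([(uv[0]-K[0,2])/K[0,0],(uv[1]-K[1,2])/K[1,1],1]);o=E[:3,3];return o+d*(z-o[2])/d[2]
def jig(p,J):  # J=(x,y,yaw)
    p=np.atleast_2d(np.array(p,float));c,s=np.cos(J[2]),np.sin(J[2])
    return np.c_[J[0]+c*p[:,0]-s*p[:,1],J[1]+s*p[:,0]+c*p[:,1],p[:,2]]
def down(yaw): # tool pointing down, tool y along world yaw+90deg, tool x = -(block x)
    return R.from_euler('z',yaw)*R.from_matrix(np.array([[-1,0,0],[0,1,0],[0,0,-1.]]))
def delta(s,pos,yaw):
    """units from measured pose to target"""
    r=R.from_rotvec(s["tcp_rot"]);t=r.inv().apply(np.array(pos)-s["eef_pos"])/0.025
    return np.round(t,3),np.round(np.degrees((r.inv()*down(yaw)).as_rotvec())/10,3)
def yaw(s):
    y=R.from_rotvec(s["tcp_rot"]).apply([0,1,0]);return np.arctan2(-y[0],y[1])
def tooltocam(s,p):
    T=np.eye(4);T[:3,:3]=R.from_rotvec(s["tcp_rot"]).as_matrix();T[:3,3]=s["eef_pos"];return T@p["T_tool_cam"]
E
python3 - <<'E'
from h import *
from rig import sensors,cams
p=cams.grab_frame("top");K,E=p["camera_matrix"],p["extrinsics"]
f=lambda u,v:np.array([270+(u+.5)/7.495-.5,150+(v+.5)/7.5-.5])
base=np.array([f(95,95),f(583,72),f(605,512),f(113,530)])
bc=np.array([[.085,.095,.012],[.085,-.095,.012],[-.085,-.095,.012],[-.085,.095,.012]])
tip=f(622,533);post=np.array([f(147,75),f(217,75),f(217,155),f(147,155)])
rod=np.array([f(260,120),f(450,135),f(540,205),f(590,275),f(614,350),f(621,430)])
pc=np.array([[.080+a,.1+b,.112] for a,b in((.013,.015),(.013,-.015),(-.013,-.015),(-.013,.015))])
ph=np.radians(np.linspace(0,90,400))
line=np.r_[np.c_[np.linspace(-.075,-.02,200),np.full(200,-.05)],np.c_[-.02+.1*np.sin(ph),.05-.1*np.cos(ph)],np.c_[np.full(100,.08),np.linspace(.05,.1,100)]]
line=np.c_[line,np.full(len(line),.095)]
def res(x):
    J=x[:3];o=np.array([x[3],x[4],0])
    L=proj(jig(line,J),K,E)
    return np.r_[(proj(jig(bc+o,J),K,E)-base).ravel(),(proj(jig(pc.mean(0)[None],J),K,E)-post.mean(0)).ravel(),(proj(jig([-.075,-.05,.095],J),K,E)-tip).ravel(),[np.min(np.linalg.norm(L-r,axis=1)) for r in rod]]
s=least_squares(res,[.42,-.02,.05,0,0.04]);print(np.round(s.x,4),np.round(res(s.x),2))
J=s.x[:3];print("tip",jig([-.075,-.05,.095],J),"bend c",jig([-.02,.05,.095],J))
c=ray(f(352,112),K,E,.109);d=(c[:2]-jig([-.02,.05,0],J)[0,:2]);d=R.from_euler('z',-J[2]).apply([*d,0]);print("collar r",np.hypot(*d[:2]),"phi",np.arctan2(d[0],-d[1]))
g=lambda u,v:np.array([190+(u+.5)/6-.5,175+(v+.5)/6-.5])
print("lug top",ray(g(118,246),K,E,.086),"brass ctr",ray(g(155,258),K,E,.047), "foot ",ray(g(133,258),K,E,.04))
E
```

```text
[ 0.5328 -0.0755  0.0277  0.0237  0.0366] [-0.35 -0.21  0.03  0.1   0.56 -0.12 -0.25  0.21  0.48 -0.36  0.4  -0.05
  0.23  0.64  0.07  0.17  0.2   0.29]
tip [[ 0.45925278 -0.12758645  0.095     ]] bend c [[ 0.51145827 -0.02609957  0.095     ]]
collar r 0.09861481280712929 phi 1.4748382812382483
lug top [0.47856515 0.25788868 0.086     ] brass ctr [0.47601417 0.24688391 0.047     ] foot  [0.47670695 0.25820879 0.04      ]
```

Run:
```python
from h import *
from rig import sensors
s=sensors.state();print(yaw(s),delta(s,[.46,.257,.20],-.12))
```

```text
-0.4017738636592464 (array([-12.915,  -6.344,   1.251]), array([-0.   , -0.   , -1.614]))
```

Call:
drive_tool(plan=[[-1,-1,-0.49,0.1,0,0,0],[-1,-1,-0.49,0.1,0,0,0],[-1,-1,-0.49,0.1,0,0,0],[-1,-1,-0.49,0.1,0,0,0],[-1,-1,-0.49,0.1,0,0,0],[-1,-1,-0.49,0.1,0,0,0],[-1,-1,-0.49,0.1,0,0,0],[-1,-1,-0.49,0.1,0,0,0],[-1,-1,-0.49,0.1,0,0,0],[-1,-1,-0.49,0.1,0,0,0],[-1,-1,-0.49,0.1,0,0,0],[-1,-1,-0.49,0.1,0,0,0]])

```text
time: 2.05
eef_pos: [0.4441, 0.2759, 0.2013]
tcp_rot: [0.627, 3.078, 0.0]
ft_force: [-0.0, 0.1, -0.3]
opening: 0.0856
grip_force: 0.0
```

Call:
drive_tool(plan=[[-1,-0.9,-0.46,0.05,0,0,0],[-1,0,0,0,0,0,-0.8],[-1,0,0,0,0,0,-0.8],[-1,0,0,0,0,0,0],[-1,0,0,0,0,0,0]])

```text
time: 2.68
eef_pos: [0.4597, 0.2573, 0.2001]
tcp_rot: [0.196, 3.135, 0.0]
ft_force: [0.9, 0.1, 0.2]
opening: 0.0858
grip_force: 0.0
```

Run:
```python
from h import *
from rig import sensors,cams
s=sensors.state();p=cams.grab_frame("wrist");cv2.imwrite("pics/w1.png",p["image"][:,:,::-1])
E_=tooltocam(s,p);K=p["camera_matrix"];print(s["eef_pos"],yaw(s),E_.round(3).tolist(),K.round(1).tolist())
for z,P in((.086,[.4786,.2579]),): print(proj([*P,z],K,E_))
for l in("guide_block","lug"):
    for r in cams.silhouettes(p,l):
        m=r["mask"];print(l,r["xy"],r["score"],m.sum(),cv2.minAreaRect(np.argwhere(m)[:,::-1].astype(np.float32)))
```

```text
[0.45966971 0.25726622 0.20007177] -0.12512653721877134 [[0.124, 0.957, 0.263, 0.392], [0.992, -0.12, -0.033, 0.265], [-0.0, 0.265, -0.964, 0.344], [0.0, 0.0, 0.0, 1.0]] [[299.6, 0.0, 278.1], [0.0, 299.6, 205.9], [0.0, 0.0, 1.0]]
[[282.44177768 222.35944143]]
guide_block [302.9, 275.1] 0.78 1415 ((305.4618225097656, 273.5479736328125), (59.60377883911133, 29.78489112854004), 72.18110656738281)
guide_block [201.4, 206.0] 0.64 1245 ((201.25003051757812, 204.74998474121094), (25.45584487915039, 51.61879348754883), 45.0)
guide_block [280.9, 208.7] 0.63 1248 ((283.0, 211.5), (45.0, 34.0), 90.0)
lug [282.1, 207.2] 0.89 1275 ((282.22357177734375, 210.84982299804688), (35.69499969482422, 44.86703872680664), 6.709836959838867)
lug [199.0, 204.1] 0.89 1273 ((201.50003051757812, 205.49998474121094), (25.455841064453125, 52.32590103149414), 45.0)
lug [303.8, 273.5] 0.79 1421 ((305.4726257324219, 273.57244873046875), (60.656707763671875, 29.089197158813477), 73.81079864501953)
```

View pics/w1.png

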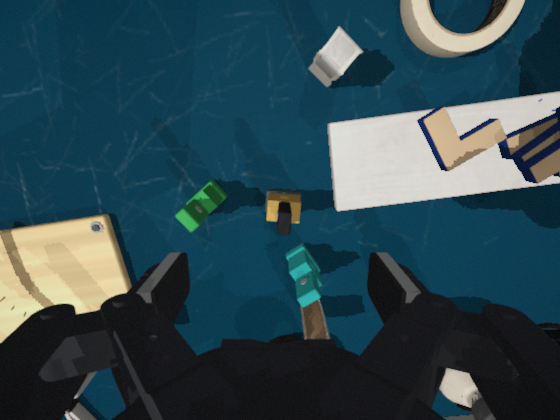

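The wrist view has the brass block at (283,211), its black lug running down to (284,233), green at (201,206) and turquoise at (303,275). I'll fit the block's pose to its silhouette.

Run:
```python
from h import *
from rig import sensors,cams
from scipy.optimize import minimize
s=sensors.state();p=cams.grab_frame("wrist");E_=tooltocam(s,p);K=p["camera_matrix"]
m=min(cams.silhouettes(p,"lug"),key=lambda r:np.hypot(r["xy"][0]-282,r["xy"][1]-208))["mask"]
S=4;M=cv2.resize(m.astype(np.uint8)*255,None,fx=S,fy=S,interpolation=cv2.INTER_LINEAR)>127
box=lambda l,w,a,b:np.array([[i*l/2,j*w/2,z] for i in(-1,1) for j in(-1,1) for z in(a,b)])
B=[box(.026,.04,0,.012),box(.022,.034,0,.047),box(.022,.012,.04,.086)]
def cost(x):
    I=np.zeros(M.shape,np.uint8)
    for b in B:
        q=proj(jig(b,(x[0],x[1],x[2])),K,E_)
        cv2.fillConvexPoly(I,cv2.convexHull(((q+.5)*S-.5).round().astype(np.int32)),1)
    I=I>0;return 1-(I&M).sum()/(I|M).sum()
for y0 in(-.25,-.12,0):
    r=minimize(cost,[.4775,.257,y0],method="Nelder-Mead",options=dict(initial_simplex=[[.4775,.257,y0],[.4825,.257,y0],[.4775,.262,y0],[.4775,.257,y0+.15]]))
    print(r.x.round(4),r.fun)
c=cv2.resize(p["image"][180:250,240:330,::-1],None,fx=8,fy=8,interpolation=cv2.INTER_CUBIC)
for b in B:
    q=proj(jig(b,r.x),K,E_);cv2.polylines(c,[cv2.convexHull((((q-[240,180])+.5)*8).astype(np.int32))],True,(0,0,255),1)
cv2.imwrite("pics/c3.png",c)
```

```text
[ 0.4796  0.2595 -0.2193] 0.04774975154985561
[ 0.4795  0.2597 -0.2266] 0.04844274304078644
[ 0.4796  0.2597 -0.234 ] 0.04824913756438731
```

View pics/c3.png

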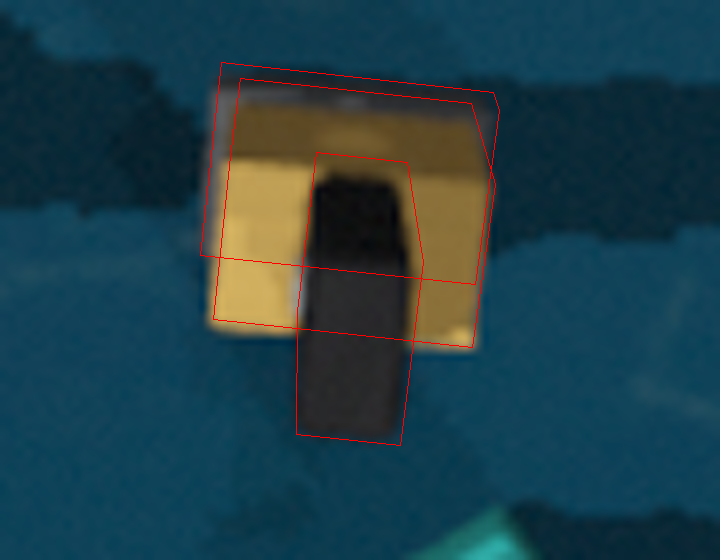

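The fit sits on the block to within about 1 px. Its edges suggest a yaw nearer -0.205.

Run:
```python
from h import *
from rig import sensors
s=sensors.state();print(delta(s,[.4793,.259,.053],-.205))
```

```text
(array([-0.771,  0.164,  5.882]), array([0.   , 0.   , 0.469]))
```

Call:
drive_tool(plan=[[-1,-0.77,0.16,0,0,0,0],[-1,0,0,0,0,0,0.47],[-1,0,0,1,0,0,0],[-1,0,0,1,0,0,0],[-1,0,0,1,0,0,0],[-1,0,0,1,0,0,0],[-1,0,0,1,0,0,0],[-1,0,0,0.88,0,0,0],[-1,0,0,0,0,0,0]])

```text
time: 4.05
eef_pos: [0.4777, 0.2584, 0.0513]
tcp_rot: [-0.321, -3.121, 0.002]
ft_force: [-0.6, -0.2, -0.0]
opening: 0.0855
grip_force: 0.0
```

Call:
drive_tool(plan=[[1,0,0,0,0,0,0],[1,0,0,0,0,0,0],[1,0,0,0,0,0,0],[1,0,0,0,0,0,0],[1,0,0,0,0,0,0],[1,0,0,0,0,0,0],[1,0,0,0,0,0,0],[1,0,0,0,0,0,0]], force=60)

```text
time: 5.05
eef_pos: [0.4796, 0.259, 0.0534]
tcp_rot: [0.321, 3.125, 0.0]
ft_force: [-1.3, 1.3, 5.8]
opening: 0.0111
grip_force: 61.5
```

Call:
drive_tool(plan=[[1,0,0,-0.5,0,0,0],[1,0,0,-1,0,0,0],[1,0,0,-1,0,0,0],[1,0,0,-1,0,0,0],[1,0,0,-1,0,0,0],[1,0,0,0,0,0,0]])

```text
time: 5.8
eef_pos: [0.4805, 0.2592, 0.1676]
tcp_rot: [0.32, 3.121, 0.002]
ft_force: [-0.2, 0.1, -2.2]
opening: 0.0112
grip_force: 60.3
```

Run:
```python
from h import *
from rig import sensors
s=sensors.state();print(s["eef_pos"],s["ft_force"],s["grip_force"],yaw(s),delta(s,[.37,-.08,.165],.03))
```

```text
[0.48048295 0.25915094 0.167571  ] [-0.18402025  0.10740463 -2.20380794] 60.31777739524841 -0.20450868666467723 (array([  1.572, -14.181,   0.073]), array([ 0.007,  0.022, -1.344]))
```

Held: −2.2 N is about 0.2 kg.

Call:
drive_tool(plan=[[1,0.1,-1,0,0,0,0],[1,0.11,-1,0,0,0,0],[1,0.11,-1,0,0,0,0],[1,0.11,-1,0,0,0,0],[1,0.11,-1,0,0,0,0],[1,0.11,-1,0,0,0,0],[1,0.11,-1,0,0,0,0],[1,0.11,-1,0,0,0,0],[1,0.11,-1,0,0,0,0],[1,0.11,-1,0,0,0,0],[1,0.11,-1,0,0,0,0],[1,0.11,-1,0,0,0,0]])

```text
time: 7.3
eef_pos: [0.3849, -0.0287, 0.1642]
tcp_rot: [-0.321, -3.123, -0.001]
ft_force: [0.2, 1.3, -2.4]
opening: 0.0109
grip_force: 60.3
```

Call:
drive_tool(plan=[[1,0.18,-1,0,0,0,0],[1,0.17,-1,0,0,0,0],[1,0,-0.18,0.07,0,0,0],[1,0,0,0,0,0,-0.7],[1,0,0,0,0,0,-0.64],[1,0,0,0,0,0,0],[1,0,0,0,0,0,0]])

```text
time: 8.18
eef_pos: [0.3665, -0.0793, 0.1634]
tcp_rot: [0.043, -3.141, -0.001]
ft_force: [0.2, -0.0, -2.3]
opening: 0.0112
grip_force: 60.4
```

Run:
```python
from h import *
from rig import sensors,cams
s=sensors.state();p=cams.grab_frame("wrist");cv2.imwrite("pics/w2.png",p["image"][:,:,::-1])
E_=tooltocam(s,p);K=p["camera_matrix"];print(s["eef_pos"],yaw(s));np.savez("w2.npz",E=E_,K=K)
J=(.5328,-.0755,.0277);ph=np.radians(np.arange(0,80,20))
L=np.r_[[[-.075,-.05,.095],[-.05,-.05,.095]],np.c_[-.02+.1*np.sin(ph),.05-.1*np.cos(ph),np.full(4,.095)]]
print(proj(jig(L,J),K,E_).round(1).tolist())
```

```text
[ 0.36649145 -0.07933868  0.16336358] 0.02760790333806728
[[217.3, 324.1], [218.9, 349.6], [220.7, 378.4], [229.3, 409.2], [249.3, 434.7], [278.0, 452.6]]
```

View pics/w2.png

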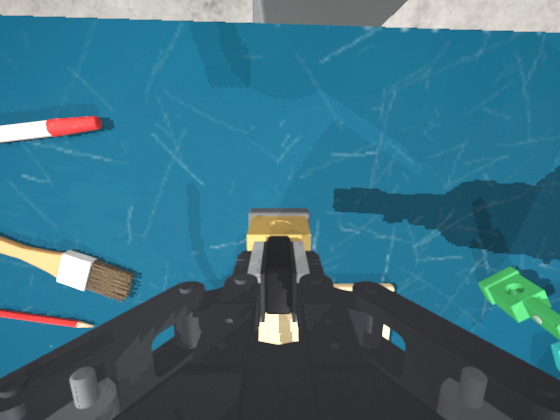

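The held block shows centred at (279,230) and square to the view; the rod tip, predicted at (217,324), is hidden by the finger linkage. I'll step forward on both sides of the rod to see the tip.

Call:
drive_tool(plan=[[1,-1,0,-0.2,0,0,0],[1,-1,0.2,-0.2,0,0,0],[1,-1,0.2,-0.2,0,0,0],[1,-0.74,0.1,0,0,0,0],[1,0,0,0,0,0,0],[1,0,0,0,0,0,0]])

```text
time: 8.98
eef_pos: [0.4589, -0.0644, 0.1783]
tcp_rot: [0.046, -3.14, -0.001]
ft_force: [-0.7, -0.9, -3.4]
opening: 0.0114
grip_force: 60.5
```

```bash
cat > look.py <<'E'
import sys
from h import *
from rig import sensors,cams
n=sys.argv[1]
s=sensors.state();p=cams.grab_frame("wrist")
E_=tooltocam(s,p);K=p["camera_matrix"];print(s["eef_pos"],yaw(s));np.savez(n+".npz",E=E_,K=K,img=p["image"])
J=(.5328,-.0755,.0277);L=np.array([[-.075,-.05,.095],[-.055,-.05,.095],[-.035,-.05,.095]])
q=proj(jig(L,J),K,E_);print(q.round(1).tolist())
x,y=(int(v) for v in q[1]);x0,y0=max(0,x-45),max(0,y-60)
c=cv2.resize(p["image"][y0:y0+100,x0:x0+100,::-1],None,fx=6,fy=6,interpolation=cv2.INTER_CUBIC)
for v in q: cv2.circle(c,tuple(((v-[x0,y0]+.5)*6).astype(int)),3,(0,0,255),-1)
cv2.imwrite(f"pics/{n}.png",c);print(x0,y0)
E
python3 look.py w3
```

```text
[ 0.458903   -0.0643564   0.17829858] 0.02909320213722236
[[199.0, 210.7], [200.7, 234.5], [202.3, 257.3]]
155 174
```

View pics/w3.png

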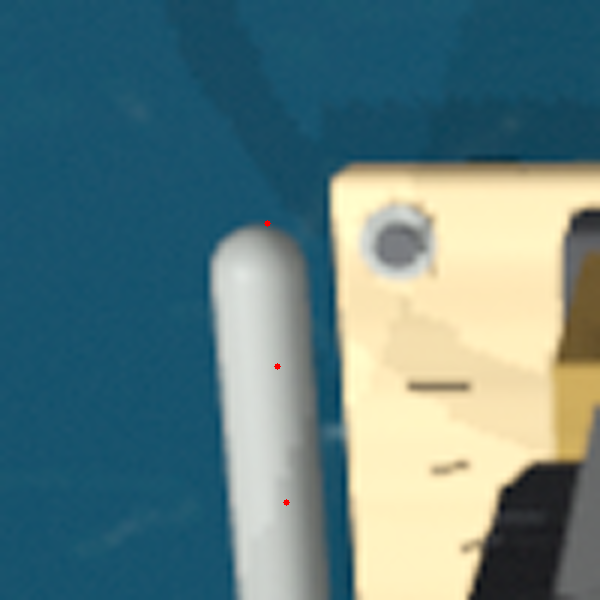

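The rod lies about 10 crop px (1.7 px, 1.3 mm) left of the prediction; the tip is at crop (255,225). Now the outside view.

Call:
drive_tool(plan=[[1,0,-1,0,0,0,0],[1,0,-1,0,0,0,0],[1,0,-1,0,0,0,0],[1,0,-1,0,0,0,0],[1,0,-1,0,0,0,0],[1,0,0,0,0,0,0],[1,0,0,0,0,0,0]])

```text
time: 9.9
eef_pos: [0.4628, -0.189, 0.1786]
tcp_rot: [0.045, -3.141, -0.001]
ft_force: [-0.8, 0.4, -2.1]
opening: 0.0111
grip_force: 60.4
```

```bash
python3 look.py w4
cat > fit.py <<'E'
from h import *
# silhouette edges of straight lead: per row, grey (low saturation) run nearest the prediction
J0=np.array([.5328,-.0755,.0277]);obs=[]
for n in("w3","w4"):
    d=np.load(n+".npz");K,E,I=d["K"],d["E"],d["img"]
    hsv=cv2.cvtColor(I,cv2.COLOR_RGB2HSV);big=cv2.resize(hsv[:,:,1],None,fx=4,fy=1,interpolation=cv2.INTER_LINEAR)
    q=proj(jig([[-.06,-.05,.095],[-.025,-.05,.095]],J0),K,E)
    for r in range(int(q[0,1]),int(q[1,1]),2):
        u=q[0,0]+(r-q[0,1])/(q[1,1]-q[0,1])*(q[1,0]-q[0,0]);c=int(4*u)
        row=big[r]<95;a=b=c
        while row[a]:a-=1
        while row[b]:b+=1
        obs.append((n,r,(a+b+1)/8-.375,(b-a)/4))
def res(x,only=None):
    J=np.array([J0[0],x[0],x[1]]);out=[]
    for n in("w3","w4"):
        if only and n!=only: continue
        d=np.load(n+".npz");K,E=d["K"],d["E"]
        t=np.linspace(-.065,-.018,60);th=np.radians(np.arange(0,360,5))
        P=np.array([proj(jig(np.c_[np.full(72,a),-.05+.006*np.cos(th),.095+.006*np.sin(th)],J),K,E) for a in t])
        A=P[:,P[:,:,0].mean(0).argmin()];B=P[:,P[:,:,0].mean(0).argmax()]
        for m,r,u,w in obs:
            if m==n: out.append((np.interp(r,A[:,1],A[:,0])+np.interp(r,B[:,1],B[:,0]))/2-u)
    return np.array(out)
for o in(None,"w3","w4"):
    s=least_squares(res,[-.0755,.0277],args=(o,),x_scale=[.001,.01],loss="soft_l1");print(o,s.x.round(4),np.abs(res(s.x,o)).mean().round(2),jig([-.075,-.05,.095],[J0[0],*s.x]).round(4))
print([(n,r,round(u,1),w) for n,r,u,w in obs][::5])
E
python3 fit.py
```

```text
[ 0.46282036 -0.18900652  0.17862804] 0.028592147049869347
[[357.0, 210.2], [355.3, 234.0], [353.6, 256.8]]
310 173
None [-0.0768  0.0369] 2.42 [[ 0.4597 -0.1296  0.095 ]]
w3 [-0.0767  0.0311] 0.07 [[ 0.4594 -0.129   0.095 ]]
w4 [-0.0771  0.044 ] 4.08 [[ 0.4601 -0.1304  0.095 ]]
[('w3', 228, 198.5, 16.5), ('w3', 238, 199.2, 16.5), ('w3', 248, 199.9, 16.25), ('w3', 258, 200.8, 16.0), ('w4', 228, 352.8, 60.0), ('w4', 238, 352.6, 59.75), ('w4', 248, 350.9, 56.75), ('w4', 258, 352.5, 62.0)]
```

View pics/w4.png

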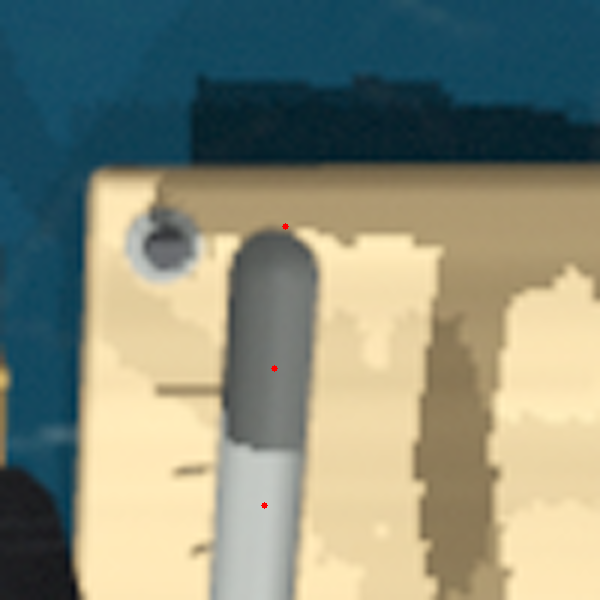

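The outside view gives −7 crop px (about −0.9 mm), which agrees with the inside one. So the tip is at about (0.4595, −0.1287) and the lead's yaw is about 0.030.

```bash
cat > go.py <<'E'
import sys
from h import *
from rig import sensors
TIP=np.array([.4595,-.1287]);YAW=.030
def rodpt(s,off=(0,0)):  # s along rod axis from the tip -> xy, yaw
    if s<=.055: p=(s-.075,-.05);a=0
    else: a=(s-.055)/.1;p=(-.02+.1*np.sin(a),.05-.1*np.cos(a))
    v=R.from_euler('z',YAW).apply([p[0]+.075,p[1]+.05,0])[:2]+TIP
    return v,YAW+a
def where(s):
    r=R.from_euler('z',-YAW).apply([*(s["eef_pos"][:2]-TIP),0]);return r[:2]*1000
if __name__=="__main__":
    s=sensors.state();sd=float(sys.argv[1]);z=float(sys.argv[2])
    p,y=rodpt(sd);t,w=delta(s,[*p,z],y)
    print("lead frame mm",where(s).round(2),"z",s["eef_pos"][2].round(4),"yaw",yaw(s).round(4),"F",s["ft_force"].round(1),"M",s["torque"].round(2));print("delta",t,w)
E
python3 go.py -.028 .1184
```

```text
lead frame mm [  1.62 -60.16] z 0.1786 yaw 0.0293 F [-0.2  0.4 -2.3] M [-0.01 -0.03  0.02]
delta [1.185 2.404 2.411] [ 0.004 -0.002 -0.004]
```

Call:
drive_tool(plan=[[1,1,0,0,0,0,0],[1,0.19,0.4,0,0,0,0],[1,0,1,0,0,0,0],[1,0,1,0,0,0,0],[1,0,0,0.8,0,0,0],[1,0,0,0.8,0,0,0],[1,0,0,0.81,0,0,0],[1,0,0,0,0,0,0],[1,0,0,0,0,0,0],[1,0,0,0,0,0,0]])

```text
time: 11.2
eef_pos: [0.4326, -0.1307, 0.1196]
tcp_rot: [-0.046, 3.14, -0.002]
ft_force: [-0.3, 0.1, -1.9]
opening: 0.0111
grip_force: 60.2
```

```bash
python3 go.py -.028 .1184
```

```text
lead frame mm [-26.9   -1.15] z 0.1196 yaw 0.0295 F [-0.3  0.1 -1.9] M [-0.01  0.03  0.01]
delta [0.044 0.046 0.047] [-0.006  0.009 -0.003]
```

Call:
drive_tool(plan=[[1,0,0.046,0.047,0,0,0],[1,0,0,0,0,0,0],[1,0,0,0,0,0,0]])

```text
time: 11.58
eef_pos: [0.4319, -0.1293, 0.1175]
tcp_rot: [-0.046, 3.141, -0.0]
ft_force: [0.2, 0.8, -1.7]
opening: 0.0111
grip_force: 60.3
```

```bash
python3 go.py -.014 .1184;python3 - <<'E'
from rig import cams
import cv2
p=cams.grab_frame("scene");cv2.imwrite("pics/s2.png",cv2.resize(p["image"][165:245,235:335,::-1],None,fx=7,fy=7,interpolation=cv2.INTER_CUBIC))
E
```

```text
lead frame mm [-27.59   0.2 ] z 0.1175 yaw 0.0292 F [ 0.2  0.8 -1.7] M [ 0.01 -0.03  0.05]
delta [-0.544 -0.008 -0.037] [-0.001  0.001 -0.005]
```

View pics/s2.png

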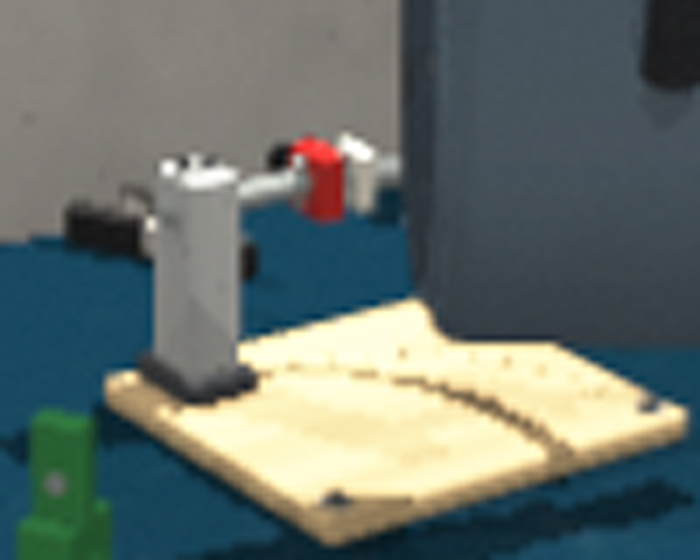

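The arm hides the rod tip in this view, so from here on I go by feel.

Call:
drive_tool(plan=[[1,-0.27,0,-0.02,0,0,0],[1,-0.27,0,0,0,0,0],[1,0,0,0,0,0,0]])

```text
time: 12.0
eef_pos: [0.446, -0.129, 0.1179]
tcp_rot: [-0.047, 3.141, -0.0]
ft_force: [-0.5, -0.4, -2.0]
opening: 0.0114
grip_force: 60.3
```

Call:
drive_tool(plan=[[1,-0.1,0,0,0,0,0],[1,-0.1,0,0,0,0,0],[1,0,0,0,0,0,0]])

```text
time: 12.38
eef_pos: [0.4505, -0.1288, 0.1179]
tcp_rot: [-0.046, 3.141, -0.0]
ft_force: [-0.9, 0.6, -2.8]
opening: 0.0109
grip_force: 60.3
```

Call:
drive_tool(plan=[[1,-0.1,0,0,0,0,0],[1,-0.1,0,0,0,0,0],[1,0,0,0,0,0,0]])

```text
time: 12.75
eef_pos: [0.4555, -0.1286, 0.1179]
tcp_rot: [-0.046, 3.141, -0.0]
ft_force: [0.6, 0.3, -1.3]
opening: 0.0109
grip_force: 60.3
```

```bash
python3 go.py 0 .1184
```

```text
lead frame mm [-3.96  0.17] z 0.1179 yaw 0.0294 F [ 0.6  0.3 -1.3] M [-0.01  0.02  0.01]
delta [-0.158 -0.007 -0.02 ] [-0.     0.001 -0.003]
```

Call:
drive_tool(plan=[[1,-0.1,0,0,0,0,0],[1,-0.1,0,0,0,0,0],[1,-0.1,0,0,0,0,0],[1,0,0,0,0,0,0]])

```text
time: 13.25
eef_pos: [0.463, -0.1284, 0.1179]
tcp_rot: [-0.046, 3.141, 0.0]
ft_force: [0.0, 0.5, -2.8]
opening: 0.011
grip_force: 60.3
```

Call:
drive_tool(plan=[[1,-0.15,0,0,0,0,0],[1,-0.15,0,0,0,0,0],[1,-0.15,0,0,0,0,0],[1,0,0,0,0,0,0]])

```text
time: 13.75
eef_pos: [0.4744, -0.1281, 0.1179]
tcp_rot: [-0.046, 3.141, -0.0]
ft_force: [0.5, 0.5, -2.8]
opening: 0.0109
grip_force: 60.3
```

```bash
python3 go.py .04 .1184
```

```text
lead frame mm [14.92  0.18] z 0.1179 yaw 0.0296 F [ 0.5  0.5 -2.8] M [ 0.03 -0.02  0.01]
delta [-1.003 -0.007 -0.021] [-0.     0.001 -0.003]
```

Call:
drive_tool(plan=[[1,0,0.03,0,0,0,0],[1,0,0,0,0,0,0]])

```text
time: 14.0
eef_pos: [0.4739, -0.1272, 0.1178]
tcp_rot: [0.046, -3.141, -0.0]
ft_force: [-0.4, -0.5, -3.0]
opening: 0.0112
grip_force: 60.3
```

Call:
drive_tool(plan=[[1,0,0.02,0,0,0,0],[1,0,0,0,0,0,0]])

```text
time: 14.25
eef_pos: [0.474, -0.1268, 0.1179]
tcp_rot: [-0.046, 3.141, -0.0]
ft_force: [-0.4, 0.0, -2.7]
opening: 0.0113
grip_force: 60.3
```

Call:
drive_tool(plan=[[1,0,-0.08,0,0,0,0],[1,0,0,0,0,0,0]])

```text
time: 14.5
eef_pos: [0.4741, -0.1288, 0.1179]
tcp_rot: [0.046, -3.141, -0.001]
ft_force: [0.6, 1.2, -1.1]
opening: 0.0109
grip_force: 60.6
```

Call:
drive_tool(plan=[[1,0,-0.02,0,0,0,0],[1,0,0,0,0,0,0]])

```text
time: 14.75
eef_pos: [0.4741, -0.1289, 0.1178]
tcp_rot: [0.046, -3.141, -0.001]
ft_force: [0.4, 3.1, -1.2]
opening: 0.0112
grip_force: 60.5
```

Call:
drive_tool(plan=[[1,0,0.11,0,0,0,0],[1,0,0,0,0,0,0]])

```text
time: 15.0
eef_pos: [0.4741, -0.1267, 0.1179]
tcp_rot: [-0.046, 3.141, -0.001]
ft_force: [0.4, 0.0, -1.7]
opening: 0.0108
grip_force: 60.5
```

Call:
drive_tool(plan=[[1,0,0.02,0,0,0,0],[1,0,0,0,0,0,0]])

```text
time: 15.25
eef_pos: [0.4741, -0.1265, 0.118]
tcp_rot: [-0.046, 3.141, -0.001]
ft_force: [0.2, -2.5, -2.8]
opening: 0.0112
grip_force: 60.4
```

Call:
drive_tool(plan=[[1,0,-0.06,0.03,0,0,0],[1,0,0,0,0,0,0]])

```text
time: 15.5
eef_pos: [0.4742, -0.1275, 0.1172]
tcp_rot: [-0.046, 3.141, 0.0]
ft_force: [-0.6, 0.5, 0.3]
opening: 0.0109
grip_force: 60.8
```

Call:
drive_tool(plan=[[1,0,0,-0.06,0,0,0],[1,0,0,0,0,0,0]])

```text
time: 15.75
eef_pos: [0.4741, -0.1275, 0.1186]
tcp_rot: [0.046, -3.141, -0.0]
ft_force: [-0.3, 0.4, -1.9]
opening: 0.0108
grip_force: 60.5
```

```bash
sed -i 's/-.1287\]/-.1281]/' go.py; python3 go.py .045 .1183
```

```text
lead frame mm [14.57  0.15] z 0.1186 yaw 0.0293 F [-0.3  0.4 -1.9] M [-0.02  0.03 -0.01]
delta [-1.217 -0.005  0.012] [ 0.    -0.    -0.004]
```

Call:
drive_tool(plan=[[1,-0.2,0,0.01,0,0,0],[1,-0.2,0,0,0,0,0],[1,-0.2,0,0,0,0,0],[1,-0.2,0,0,0,0,0],[1,0,0,0,0,0,0]])

```text
time: 16.38
eef_pos: [0.4944, -0.127, 0.1184]
tcp_rot: [-0.046, 3.141, -0.0]
ft_force: [0.5, -0.3, -2.0]
opening: 0.0113
grip_force: 60.5
```

Call:
drive_tool(plan=[[1,-0.2,0,0,0,0,0],[1,-0.2,0,0,0,0,0],[1,0,0,0,0,0,0]])

```text
time: 16.75
eef_pos: [0.5045, -0.1267, 0.1184]
tcp_rot: [-0.046, 3.141, -0.0]
ft_force: [-0.0, 0.7, -1.5]
opening: 0.0111
grip_force: 60.5
```

```bash
python3 go.py .055 .1183
```

```text
lead frame mm [4.502e+01 2.000e-02] z 0.1184 yaw 0.0295 F [-0.   0.7 -1.5] M [ 0.03  0.01 -0.  ]
delta [-0.399 -0.001  0.005] [-0.001  0.002 -0.003]
```

Call:
drive_tool(plan=[[1,-0.2,0,0,0,0,-0.05],[1,-0.2,0.004,0,0,0,-0.1],[1,-0.2,0.004,0,0,0,-0.16],[1,0,0,0,0,0,0]])

```text
time: 17.25
eef_pos: [0.5194, -0.1259, 0.1184]
tcp_rot: [-0.132, 3.139, -0.0]
ft_force: [0.2, 1.1, -2.2]
opening: 0.0112
grip_force: 60.5
```

```bash
python3 go.py .060 .1183
```

```text
lead frame mm [59.99  0.43] z 0.1184 yaw 0.0842 F [ 0.2  1.1 -2.2] M [ 0.01 -0.01 -0.06]
delta [ 0.    -0.012  0.003] [-0.001  0.001  0.024]
```

Call:
drive_tool(plan=[[1,-0.2,0.004,0,0,0,-0.27],[1,-0.2,0.005,0,0,0,-0.286],[1,-0.2,0.005,0,0,0,-0.286],[1,0,0,0,0,0,0]])

```text
time: 17.75
eef_pos: [0.5339, -0.1235, 0.1183]
tcp_rot: [0.361, -3.121, -0.0]
ft_force: [-0.4, -0.2, -2.8]
opening: 0.0113
grip_force: 60.4
```

```bash
python3 go.py .075 .1183
```

```text
lead frame mm [74.54  2.37] z 0.1183 yaw 0.2301 F [-0.4 -0.2 -2.8] M [-0.   -0.05  0.04]
delta [-0.01  -0.017  0.   ] [ 0.    -0.     0.001]
```

Call:
drive_tool(plan=[[1,-0.2,0.005,0,0,0,-0.286],[1,-0.2,0.005,0,0,0,-0.286],[1,-0.2,0.005,0,0,0,-0.286],[1,-0.2,0.005,0,0,0,-0.286],[1,0,0,0,0,0,0]])

```text
time: 18.38
eef_pos: [0.5526, -0.117, 0.1183]
tcp_rot: [0.669, -3.069, -0.0]
ft_force: [0.0, -0.8, -2.6]
opening: 0.0112
grip_force: 60.4
```

```bash
python3 go.py .095 .1183
```

```text
lead frame mm [93.43  8.28] z 0.1183 yaw 0.4289 F [ 0.  -0.8 -2.6] M [ 0.02 -0.01 -0.04]
delta [-0.013 -0.022  0.001] [ 0.    -0.001 -0.006]
```

Call:
drive_tool(plan=[[1,-0.2,0.002,0,0,0,-0.286],[1,-0.2,0.004,0,0,0,-0.286],[1,-0.2,0.004,0,0,0,-0.286],[1,-0.2,0.004,0,0,0,-0.286],[1,0,0,0,0,0,0]])

```text
time: 19.0
eef_pos: [0.5699, -0.1071, 0.1183]
tcp_rot: [0.97, -2.988, -0.0]
ft_force: [-0.3, -0.1, -2.1]
opening: 0.0111
grip_force: 60.5
```

```bash
python3 go.py .115 .1183
```

```text
lead frame mm [110.94  17.71] z 0.1183 yaw 0.6281 F [-0.3 -0.1 -2.1] M [-0.04  0.03 -0.  ]
delta [-0.012 -0.02  -0.   ] [ 0.001 -0.001 -0.011]
```

Call:
drive_tool(plan=[[1,-0.2,0.003,0,0,0,-0.286],[1,-0.2,0.004,0,0,0,-0.286],[1,-0.2,0.004,0,0,0,-0.286],[1,0,0,0,0,0,0]])

```text
time: 19.5
eef_pos: [0.5813, -0.0975, 0.1183]
tcp_rot: [1.191, -2.907, -0.0]
ft_force: [-0.1, -1.1, -1.4]
opening: 0.0115
grip_force: 60.5
```

Call:
drive_tool(plan=[[1,-0.1,0.002,0,0,0,-0.143],[1,-0.1,0.002,0,0,0,-0.143],[1,0,0,0,0,0,0]])

```text
time: 19.88
eef_pos: [0.5851, -0.0938, 0.1184]
tcp_rot: [-1.266, 2.875, -0.0]
ft_force: [-0.6, -0.3, -1.9]
opening: 0.0112
grip_force: 60.5
```

Call:
drive_tool(plan=[[1,-0.1,0.002,0,0,0,-0.143],[1,-0.1,0.002,0,0,0,-0.143],[1,0,0,0,0,0,0]])

```text
time: 20.25
eef_pos: [0.5884, -0.0899, 0.1184]
tcp_rot: [-1.338, 2.842, -0.0]
ft_force: [-0.1, -0.6, -2.2]
opening: 0.0112
grip_force: 60.4
```

```bash
python3 go.py .14 .1183
```

```text
lead frame mm [129.95  34.35] z 0.1184 yaw 0.88 F [-0.1 -0.6 -2.2] M [ 0.03 -0.   -0.01]
delta [ 0.006 -0.015  0.002] [-0.  0. -0.]
```

Call:
drive_tool(plan=[[1,-0.06,0.001,0,0,0,-0.086],[1,-0.06,0.001,0,0,0,-0.086],[1,0,0,0,0,0,0]])

```text
time: 20.62
eef_pos: [0.5902, -0.0876, 0.1184]
tcp_rot: [-1.38, 2.822, -0.0]
ft_force: [0.1, -1.1, -1.4]
opening: 0.0111
grip_force: 60.4
```

Call:
drive_tool(plan=[[1,-0.06,0.001,0,0,0,-0.086],[1,-0.06,0.001,0,0,0,-0.086],[1,0,0,0,0,0,0]])

```text
time: 21.0
eef_pos: [0.5919, -0.0852, 0.1184]
tcp_rot: [1.422, -2.801, 0.0]
ft_force: [0.9, 0.1, -2.9]
opening: 0.0111
grip_force: 60.4
```

Call:
drive_tool(plan=[[1,-0.06,0.001,0,0,0,-0.086],[1,-0.06,0.001,0,0,0,-0.086],[1,0,0,0,0,0,0]])

```text
time: 21.38
eef_pos: [0.5937, -0.0827, 0.1184]
tcp_rot: [-1.464, 2.779, -0.0]
ft_force: [-0.0, 0.5, -1.8]
opening: 0.011
grip_force: 60.4
```

Call:
drive_tool(plan=[[1,-0.06,0.001,0,0,0,-0.086],[1,-0.06,0.001,0,0,0,-0.086],[1,0,0,0,0,0,0]])

```text
time: 21.75
eef_pos: [0.5953, -0.0802, 0.1184]
tcp_rot: [-1.506, 2.757, -0.0]
ft_force: [0.3, -0.9, -1.3]
opening: 0.0111
grip_force: 60.4
```

Call:
drive_tool(plan=[[1,-0.06,0.002,0,0,0,-0.086],[1,-0.06,0.001,0,0,0,-0.086],[1,0,0,0,0,0,0]])

```text
time: 22.12
eef_pos: [0.5968, -0.0776, 0.1184]
tcp_rot: [-1.547, 2.734, -0.0]
ft_force: [-0.4, 0.9, -2.2]
opening: 0.0113
grip_force: 60.4
```

```bash
python3 go.py .155 .1183
```

```text
lead frame mm [138.8   46.33] z 0.1184 yaw 1.0298 F [-0.4  0.9 -2.2] M [ 0.02 -0.02  0.01]
delta [ 0.004 -0.02   0.004] [-0.     0.    -0.001]
```

Call:
drive_tool(plan=[[1,-0.06,0.001,0,0,0,-0.086],[1,-0.06,0.001,0,0,0,-0.086],[1,0,0,0,0,0,0]])

```text
time: 22.5
eef_pos: [0.5983, -0.075, 0.1184]
tcp_rot: [-1.588, 2.711, -0.0]
ft_force: [-0.8, -0.1, -1.9]
opening: 0.0114
grip_force: 60.4
```

Call:
drive_tool(plan=[[1,-0.06,0.001,0,0,0,-0.086],[1,-0.06,0.001,0,0,0,-0.086],[1,0,0,0,0,0,0]])

```text
time: 22.88
eef_pos: [0.5998, -0.0723, 0.1184]
tcp_rot: [-1.628, 2.686, -0.0]
ft_force: [0.2, 0.2, -2.7]
opening: 0.0113
grip_force: 60.4
```

Call:
drive_tool(plan=[[1,-0.06,0.001,0,0,0,-0.086],[1,-0.06,0.001,0,0,0,-0.086],[1,0,0,0,0,0,0]])

```text
time: 23.25
eef_pos: [0.601, -0.0698, 0.1184]
tcp_rot: [1.668, -2.662, 0.0]
ft_force: [0.0, -0.1, -3.0]
opening: 0.0112
grip_force: 60.4
```

Call:
drive_tool(plan=[[1,-0.06,0.001,0,0,0,-0.086],[1,-0.06,0.001,0,0,0,-0.086],[1,0,0,0,0,0,0]])

```text
time: 23.62
eef_pos: [0.6017, -0.0691, 0.1184]
tcp_rot: [1.707, -2.634, 0.003]
ft_force: [-3.0, -8.6, -1.0]
opening: 0.0114
grip_force: 60.6
```

Call:
drive_tool(plan=[[1,-0.015,0,0,0,0,0],[1,0,0,0,0,0,0]])

```text
time: 23.88
eef_pos: [0.6017, -0.0691, 0.1184]
tcp_rot: [1.706, -2.634, 0.004]
ft_force: [-3.9, -10.7, -1.0]
opening: 0.011
grip_force: 60.6
```

```bash
python3 go.py .1675 .1183; python3 -c "
from h import *
from rig import sensors
s=sensors.state();r=R.from_rotvec(s['tcp_rot']).inv();print('tool F',r.apply(s['ft_force']).round(1),'M',r.apply(s['torque']).round(2), R.from_rotvec(s['tcp_rot']).apply([0,0,1]).round(4))"
```

```text
lead frame mm [143.92  54.7 ] z 0.1184 yaw 1.1499 F [ -3.9 -10.7  -1. ] M [-1.81  0.72  0.06]
delta [-0.101 -0.009  0.004] [-0.    -0.024 -0.029]
tool F [11.4 -0.8  1. ] M [ 0.08  1.95 -0.06] [-0.0016 -0.0038 -1.    ]
```

Call:
drive_tool(plan=[[1,-0.004,0,0,0,0,0],[1,0,0,0,0,0,0],[1,0,0,0,0,0,0],[1,0,0,0,0,0,0],[1,0,0,0,0,0,0],[1,0,0,0,0,0,0],[1,0,0,0,0,0,0],[1,0,0,0,0,0,0],[1,0,0,0,0,0,0],[1,0,0,0,0,0,0],[1,0,0,0,0,0,0]])

```text
time: 25.25
eef_pos: [0.6017, -0.0691, 0.1184]
tcp_rot: [1.706, -2.634, 0.004]
ft_force: [-2.6, -10.1, 0.4]
opening: 0.0111
grip_force: 60.6
```

Call:
drive_tool(plan=[[1,-0.01,0,0,0,0,0],[1,0,0,0,0,0,0],[1,0,0,0,0,0,0],[1,0,0,0,0,0,0],[1,0,0,0,0,0,0],[1,0,0,0,0,0,0],[1,0,0,0,0,0,0],[1,0,0,0,0,0,0],[1,0,0,0,0,0,0],[1,0,0,0,0,0,0],[1,0,0,0,0,0,0]])

```text
time: 26.62
eef_pos: [0.6017, -0.069, 0.1184]
tcp_rot: [1.706, -2.633, 0.004]
ft_force: [-3.8, -10.6, -1.2]
opening: 0.0106
grip_force: 60.6
```

Call:
drive_tool(plan=[[1,0.05,0,0,0,0,0],[1,0.05,0,0.02,0,0,0],[1,0,0,0,0,0,0],[1,0,0,0,0,0,0]])

```text
time: 27.12
eef_pos: [0.6015, -0.0694, 0.1181]
tcp_rot: [1.708, -2.636, 0.002]
ft_force: [-2.0, -5.1, 0.1]
opening: 0.0113
grip_force: 60.6
```

Call:
drive_tool(plan=[[1,0.05,0,0,0,0,0],[1,0,0,0,0,0,0],[1,0,0,0,0,0,0]])

```text
time: 27.5
eef_pos: [0.6012, -0.0696, 0.1179]
tcp_rot: [-1.708, 2.636, -0.0]
ft_force: [-0.1, -2.1, -0.9]
opening: 0.0108
grip_force: 60.7
```

Call:
drive_tool(plan=[[1,0.015,0,0,0,0,0],[1,0,0,0,0,0,0],[0.6,0,0,0,0,0,0],[0.4,0,0,0,0,0,0],[0,0,0,0,0,0,0],[0,0,0,0,0,0,0],[0,0,0,0,0,0,0],[0,0,0,0,0,0,0]], force=20)

```text
time: 28.5
eef_pos: [0.6008, -0.0702, 0.1179]
tcp_rot: [1.708, -2.637, -0.0]
ft_force: [-0.5, -0.4, 0.8]
opening: 0.0426
grip_force: 0.0
```

Call:
drive_tool(plan=[[0,0,0,-0.4,0,0,0],[0,0,0,-0.8,0,0,0],[0,0,0,-1,0,0,0],[0,0,0,-1,0,0,0],[0,0,0,-1,0,0,0],[0,0,0,-1,0,0,0],[0,0,0,0,0,0,0],[0,0,0,0,0,0,0]])

```text
time: 29.5
eef_pos: [0.6006, -0.0701, 0.2477]
tcp_rot: [1.708, -2.637, -0.0]
ft_force: [-0.4, 0.4, -0.3]
opening: 0.0426
grip_force: 0.0
```

Run:
```python
from h import *
from rig import sensors,cams
import go
s=sensors.state();print(s["opening"],s["ft_force"].round(1))
for i in range(2):
    p=cams.grab_frame("top");K,E=p["camera_matrix"],p["extrinsics"]
    for l in("guide_block","stop"):print(l,[(np.round(r["xy"]).tolist(),round(r["score"],2)) for r in cams.recognise(p,l)])
J=(.5328,-.0755,.0277)
xy,_=go.rodpt(.167);print("expected lug top px",proj([*xy,.151],K,E))
cv2.imwrite("pics/end.png",cv2.resize(p["image"][140:235,265:375,::-1],None,fx=6,fy=6))
s=sensors.state();p=cams.grab_frame("wrist");E_=tooltocam(s,p);K=p["camera_matrix"]
for n,P in(("lugtop",[*xy,.151]),("bore",[*xy,.095])):print(n,proj(P,K,E_))
for r in cams.silhouettes(p,"lug"):print(r["xy"],r["score"],cv2.minAreaRect(np.argwhere(r["mask"])[:,::-1].astype(np.float32)))
```

```text
0.04255135624015463 [-0.4  0.4 -0.3]
guide_block [([324.0, 175.0], 0.53), ([207.0, 187.0], 0.42)]
stop [([295.0, 181.0], 0.3)]
guide_block [([205.0, 189.0], 0.64), ([244.0, 224.0], 0.49)]
stop [([324.0, 171.0], 0.2)]
expected lug top px [[331.32911448 163.80953271]]
lugtop [[276.4934165 212.5844666]]
bore [[276.66182913 196.76158486]]
[400.4, 374.3] 0.88 ((400.00006103515625, 373.5000305175781), (38.890869140625, 19.091880798339844), 45.0)
[439.7, 289.2] 0.68 ((442.07354736328125, 291.54412841796875), (46.647613525390625, 10.461414337158203), 30.963756561279297)
[275.2, 192.6] 0.62 ((277.0, 197.0), (44.0, 36.0), 90.0)
```

The wrist camera finds the lug at (277,197), against an expected bore pixel of (276.7,196.8), and there is no finger contact. The block hangs at the stop, so I'm handing in.

```bash
python3 -c "
from rig import close_job
print(close_job())"
```

```text
the job is handed in; nothing more can be done
None
```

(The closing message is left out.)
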